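Hold the cheese square in the corner of the slicing board

ROBOT

A 6-joint arm with a two-finger parallel gripper is mounted at the origin on a cart in front of the work surface, level with it; the furniture and walls round the work are solid. World frame = base frame: x ahead of the robot, y to its left, z up, the work surface at z = 0. Lengths are in mm, angles in rad, forces in N, time in s.
With the tool pointing down it reaches from about 300 to 775 mm from the base axis. Payload 14.6 kg.
Tool frame: the origin (TCP) lies between the finger pads; the fingertips stand ahead of it and the grasp point (between the pads) lies 11 mm behind it (manip.finger_overhang is the z of the fingertips in the tool frame, in mm); z points along the fingers, y is the line along which they close (so a half turn about z gives the same grasp; the last joint's range is limited). The gripper opens to 94 mm and grips with 3 to 60 N. Pads are 16 mm wide; open, the fingers measure 119 mm over their backs; the gripper's body (75 mm by 177 mm) begins 78 mm behind the grasp point.
Start: joints at [-1.281, 0.3, 1.521, -0, 1.321, -0.067], TCP at [192.095, -515.353, 213.446] pointing down, gripper open.
Joint ranges: [-3.03, 3.03], [-0.79, 2.21], [0.23, 2.52], [-1.04, 4.18], [0, 3.07], [-2.55, 2.55]. Speed limits (rad/s): [2.22, 2.22, 2.57, 3.14, 3.14, 3.14].

INTERFACE

Orientations are given as [roll, pitch, yaw] about the fixed x, y, z axes, in that order (R = Rz(yaw) Ry(pitch) Rx(roll)).
In Python, from cell import manip gives the robot as it stands.
- The arm moves only by the tool jog_arm, never from a script. Its argument "series" is a list of rows, each a list of 7 numbers: the shift along the world's x, y, z as a fraction of full scale, then the turn, a rotation vector about the world's x, y, z as a fraction of full scale, then the closure, from 0 (fully open) to 1 (shut). In form: [[dx, dy, dz, wx, wy, wz, fingers], ...]. A call has 1 to 8 rows; each row is the pose to reach, as a shift and turn from the pose commanded when the call began; what a row does not reach only later rows make up. Full scale, the value 1, is 120 mm for a shift and 90 degrees for a turn. A row lasts 1/12 s, in which the tool goes at most 41.7 mm and 7.16 degrees, less where a joint would pass 70% of its speed; a pose out of reach is approached as far as the arm can. A call with a number of a shift or a turn outside -1 to 1 is refused whole. A call with a gripper value outside its range is refused whole. The fingers move at their own pace and stop on an object; "grip_force" is the grip in N (left out, the last holds). Time passes only in rows, so rows that repeat a pose let the fingers close. It gives the time, the measured TCP pose, the force, the opening and the grip force at its end, in the units of the state.
- manip.read_state(): the state, without advancing time (a new reading comes with each control period).
- manip.camera(name): name is "side" or "top" or "wrist"; returns a dict with "frame" (420x560x3 uint8, red, green, blue), "vfov" (degrees; the focal length in pixels is half the picture's height over the tangent of half this angle, whatever the lens; pixels are square), "cx", "cy" (the principal point, pixels), "R" (3x3) and "t" (3): a world point X has camera coordinates R X + t; the wrist camera has in their place "hand_eye" (4x4, takes a point from camera to tool coordinates, whose origin is the TCP and whose axes are the flange's). Camera axes: x right, y down, z forward; pixel columns grow to the right and rows downward; lengths in mm; the calibration is good to about 2 mm. The wrist camera is an equidistant fisheye: a pixel r from the principal point sees the ray r / f radians off the axis. A picture is of the moment at which its call begins: read the wrist's pose just before it. There is no depth.
- manip.sign_off(): hands the job in; it is judged then, once.
The state is a dict: "clock": time; "joints": joint angles; "qd": joint speeds; "effort": joint torques, N m; "eef_pos": TCP position; "eef_rot": TCP orientation; "wrist_force": force on the tool from outside, world axes, zero at the start; "moment": the same for the moment, N m; "finger_gap": finger opening in mm; "finger_force": force on a finger pad.
Only numpy, scipy, OpenCV 4.12 (cv2) and the standard library are available. Lean on these libraries where they do the work, as an engineer would, in place of code of your own. Each camera call takes 0.05 s, during which the arm holds its last target. There are 200 camera calls.

TASK

Clear the leftover end of cheese off the slicing board onto the middle of the plate, then lay the block of cheese flat on the board and push it into the corner, its long side flush along the long fence and its end flush against the short stop. Finish while holding it there with the gripper, pressed firmly against the fence and the stop at the same time so that it is ready for slicing, and leave the salt shaker and the bowl where they stand.

Things in the scene. Friction and masses are not known exactly. Their poses are not given: they have to be found in the camera images.
- board: dark oiled wooden slicing board, slippery (friction about 0.2), 190 (its x) x 260 (its y) mm, fixed to the worktop on rubber feet; origin at the centre of its underside, on the worktop; its top is 22 mm above the origin. Its x axis points to the edge with the long fence, y to the left along the fence, z up.
- long_fence: smooth white plastic strip fixed on the board along its far edge, 16 (its x) x 250 (its y) x 18 mm high, slippery (friction about 0.2); axes parallel to the board's; origin at the middle of its underside, on the board's top. The face the block goes against looks to -x and is 8 mm from the origin.
- end_stop: short smooth white plastic strip fixed on the board, square to the long fence and 2 mm from it, 120 (x) x 16 (y) x 18 mm high, slippery, anywhere along it; axes as the board; origin: middle of its underside, on the board top. The face for the block looks to +y (left), 8 mm from the origin; it forms the corner with the fence face. A 15 mm thumbscrew, 6 mm high, is on top, 47 mm to -x.
- cheese_block: rigid block of pale hard cheese with a brown rind on top, 50 (its x) x 96 (its y, long) x 50 mm high, about 0.26 kg, lying on the worktop; origin at the centre of its underside, z up. The ends of y are alike.
- cheese_end: leftover rigid end of the same cheese, a flat piece 46 (its x) x 50 (its y) x 24 mm high, about 0.06 kg, lying on the board where the block has to go; origin at the centre of its underside, z up.
- plate: white round plate standing loose on the worktop, 199 mm across, 22 mm high at the rim, its middle 8 mm above the worktop; origin at the centre of its underside.
- salt: salt shaker, 44 mm across, 90 mm high, standing on the worktop; to be left alone; origin at the centre of its underside.
- bowl: small white bowl, 116 mm across, 52 mm high, standing on the worktop; to be left alone; origin at the centre of its underside.

How it is judged (in metres and radians):
On the way, in this order (a step that is already met when the one before it is completed fails the run):
1. the leftover end of cheese lies on the plate, let go (horizontal distance between cheese_end and plate below 0.06 m and z of cheese_end in the frame of plate below 0.05 m and contact force between cheese_end and plate above 0.1 N and contact force between cheese_end and the arm below 0.05 N and linear speed of cheese_end below 0.03 m/s), for 0.2 s.
2. the block lies flat on the board, flush in the corner, pressed against the fence and the stop (angle between the y axis of cheese_block and the y axis of long_fence, either way round below 0.05 rad and angle between cheese_block's own z axis and vertical below 0.06 rad and x of cheese_block in the frame of long_fence between -0.0365 and -0.029 m and y of cheese_block in the frame of end_stop between 0.052 and 0.0595 m and z of cheese_block in the frame of board between 0.018 and 0.026 m and contact force between cheese_block and long_fence above 2 N and contact force between cheese_block and end_stop above 2 N and contact force between cheese_block and the fingers above 2 N and linear speed of cheese_block below 0.02 m/s), for 0.2 s.
At the end, for the whole second after the job is handed in: Block flat on the board (tilt under 0.06 rad), long side along the fence and end at the stop (within 0.05 rad, about 3.5 mm), pressing on fence and stop with over 2 N each, fingers on it with over 2 N, for the last second; the leftover end rests on the plate within 60 mm of its centre, let go (all of step 1 and all of step 2); the arm keeps its last pose, push and grip.
It fails at once if the salt shaker is pushed away or knocked over (distance of salt from where it was at the start of the episode above 0.02 m).
It fails at once if the bowl is pushed away (distance of bowl from where it was at the start of the episode above 0.02 m).
It also fails if it takes over 61 s, if anything falls off the work surface, if the arm or the gripper's body presses on something with over 40 N, if the wrist force passes 120 N, or if a joint passes its speed limit or range.

## Working session

There is one attempt and no reset: what is moved stays moved. The work goes in short steps, Python scripts to look and compute and a tool call to move; the robot and the scene stay as the last step left them, time stands still between calls to the robot, and variables do not carry over. Pictures are saved under pics/ and viewed, at most 10 in all, crops included, and the job is handed in when it is done.

Besides the shell and the picture viewer there is one more tool, called after "Call:" in YAML: its name, and indented under it one key for each argument. jog_arm: Moves the arm, as the interface text tells. Its arguments: {"type":"object","properties":{"series":{"type":"array"},"grip_force":{"type":"number"}},"required":["series"]}

```bash
ls; mkdir -p pics
cat > h.py <<'E'
import numpy as np, cv2
from cell import manip
def cast(c,u,v,z):
    f=c["frame"].shape[0]/2/np.tan(np.radians(c["vfov"])/2)
    d=np.array([(u-c["cx"])/f,(v-c["cy"])/f,1.]); R=np.array(c["R"]);t=np.array(c["t"])
    o=-R.T@t; d=R.T@d
    return o+d*(z-o[2])/d[2]
E
python3 - <<'E'
from h import *
s=manip.read_state();print(s, manip.finger_overhang)
for n in ["top","side"]:
    c=manip.camera(n); cv2.imwrite(f"pics/{n}0.png",c["frame"][:,:,::-1]); 
    print(n,c["vfov"],c["cx"],c["cy"],-np.array(c["R"]).T@np.array(c["t"]),np.round(c["R"],3).tolist())
E
```

```text
pics
{'clock': 0.0, 'joints': array([-1.28057588e+00,  3.00451014e-01,  1.52160740e+00, -2.14576830e-06,
        1.32072543e+00, -6.65984705e-02]), 'qd': array([ 7.53988921e-04, -1.26556610e-04,  3.74350846e-04,  1.44487224e-03,
       -5.64841550e-04, -2.29473015e-05]), 'effort': array([ 2.42363712e-03, -5.31799364e+01, -3.52728331e+01,  7.09270779e-02,
        2.44835968e-02, -8.25109078e-05]), 'eef_pos': array([ 192.03212702, -515.09736327,  212.88621751]), 'eef_rot': array([-3.14040396e+00, -7.71992377e-05,  3.56819408e-01]), 'wrist_force': array([-0.14591958, -1.41054376,  0.70160341]), 'moment': array([-0.01183192,  0.04652433, -0.04190882]), 'finger_force': 0.0, 'finger_gap': 94.1750057427724} 8.0
top 51.29259355677161 279.8734930563112 199.78681730046873 [ 407.07466206  -17.70282174 1278.56542789] [[-0.012, -1.0, -0.009], [-0.99, 0.013, -0.143], [0.143, 0.007, -0.99]]
side 47.24173160803317 277.0460682054571 210.07420010473976 [-93.67259181 939.17985479 819.11725691] [[-0.823, -0.569, 0.002], [-0.315, 0.453, -0.834], [0.473, -0.687, -0.552]]
```

View pics/top0.png

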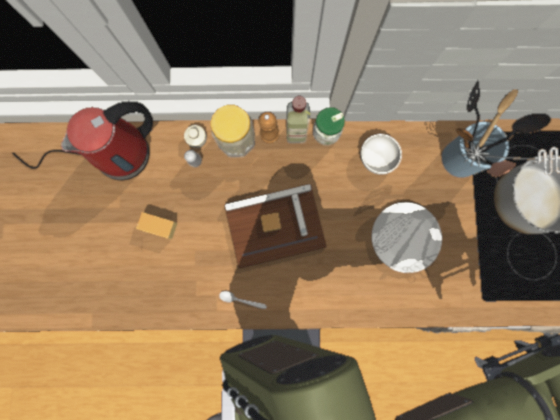

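View pics/side0.png

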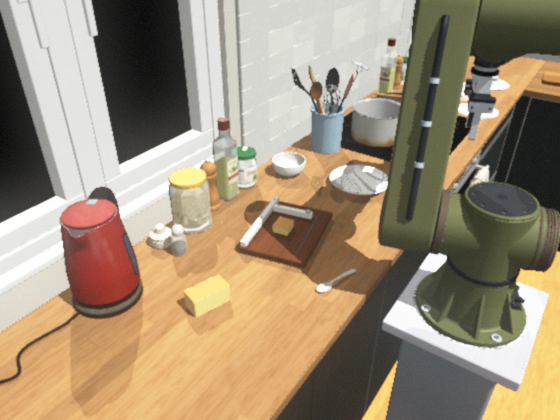

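The top view shows the block at about (155,225), the board at (275,227) with the leftover at (271,222), and the fence running (228,205)–(310,189). The stop is at (300,214), the plate at (407,238), the bowl at (381,154) and the salt at (193,157). I'll measure these with masks.

```bash
cat > m.py <<'E'
from h import *
c=manip.camera("top"); im=c["frame"]; hsv=cv2.cvtColor(im,cv2.COLOR_RGB2HSV)
def comp(mask,x,y,w,h):
    m=np.zeros(mask.shape,np.uint8); m[y:y+h,x:x+w]=mask[y:y+h,x:x+w]*255
    k=max(cv2.findContours(m,0,cv2.CHAIN_APPROX_NONE)[0],key=cv2.contourArea); return k,cv2.minAreaRect(k)
def rep(name,k,r,z):
    b=cv2.boxPoints(r)+0.0; P=np.array([cast(c,u,v,z)[:2] for u,v in b])
    e=[P[1]-P[0],P[2]-P[1]]
    print(name,"px",np.round(b).tolist(),"ctr",P.mean(0).round(1),"sides",[(round(np.linalg.norm(q)+0,1),round(np.degrees(np.arctan2(q[1],q[0])),1)) for q in e],"area",cv2.contourArea(k))
H,S,V=[hsv[:,:,i].astype(int) for i in range(3)]
white=(S<60)&(V>150)
E
cat > a.py <<'E'
from m import *
print("block hsv",hsv[225,155],hsv[235,150],"end",hsv[222,271],"wood",hsv[250,155],"board",hsv[240,250],"fence",hsv[197,268],"stop",hsv[215,300], "plate",hsv[238,390],hsv[262,407])
rep("block",*comp((S>150)&(V>190)&(H<25),130,205,52,40),50)
rep("end",*comp((V>120)&(S>90),255,208,32,28),46)
rep("fence",*comp(white,220,180,100,34),40)
rep("stop",*comp(white,290,196,20,45),40)
for n,b,z in [("plate",(365,198,82,80),22),("bowl",(355,130,50,46),52)]:
    k,_=comp((S<70)&(V>90),*b); (x,y),R=cv2.minEnclosingCircle(k); print(n,x,y,R,cast(c,x,y,z).round(1),"dia",np.linalg.norm(cast(c,x+2*R,y,z)-cast(c,x,y,z)))
cr=im[140:290,120:330]; cv2.imwrite("pics/crop.png",cv2.resize(cr,None,fx=3.8,fy=3.8,interpolation=cv2.INTER_CUBIC)[:,:,::-1])
E
python3 a.py
```

```text
block hsv [ 18 143 226] [ 15 124 173] end [ 17 136 139] wood [ 15 125 176] board [ 11 127  70] fence [ 50   6 137] stop [ 26  13 161] plate [ 30  10 160] [ 20   3 242]Traceback (most recent call last):
  File "a.py", line 3, in <module>
    rep("block",*comp((S>150)&(V>190)&(H<25),130,205,52,40),50)
                 ~~~~^^^^^^^^^^^^^^^^^^^^^^^^^^^^^^^^^^^^^^
  File "m.py", line 5, in comp
    k=max(cv2.findContours(m,0,cv2.CHAIN_APPROX_NONE)[0],key=cv2.contourArea); return k,cv2.minAreaRect(k)
ValueError: max() iterable argument is empty
```

```bash
sed -i 's/(S>150)&(V>190)&(H<25)/(V>190)\&(S>100)/; s/rep("end",\*comp((V>120)&(S>90)/rep("end",*comp((V>105)\&(S>90)/' a.py; sed -i 's/white=.*/white=(S<60)\&(V>105)/' m.py; python3 a.py
```

```text
block hsv [ 18 144 226] [ 15 125 174] end [ 16 134 137] wood [ 16 122 177] board [ 11 135  66] fence [ 45   4 135] stop [ 26  11 162] plate [ 30  10 159] [ 20   3 242]
block px [[129.0, 232.0], [132.0, 210.0], [173.0, 217.0], [170.0, 239.0]] ctr [518.8 356.1] sides [(np.float64(61.1), np.float64(-7.4)), (np.float64(119.4), np.float64(-100.2))] area 598.0
end px [[260.0, 215.0], [278.0, 212.0], [281.0, 228.0], [264.0, 232.0]] ctr [522.7  18.1] sides [(np.float64(50.6), np.float64(-79.4)), (np.float64(46.8), np.float64(-169.4))] area 262.0
fence px [[224.0, 203.0], [310.0, 183.0], [316.0, 210.0], [230.0, 230.0]] ctr [567.   20.1] sides [(np.float64(252.3), np.float64(-77.7)), (np.float64(78.4), np.float64(-168.5))] area 647.0
stop px [[292.0, 196.0], [297.0, 195.0], [307.0, 234.0], [301.0, 236.0]] ctr [541.1 -63.7] sides [(np.float64(17.4), np.float64(-76.6)), (np.float64(116.4), np.float64(-167.1))] area 205.5
plate 406.1715393066406 237.17445373535156 36.4791259765625 [ 475.3 -368.4   22. ] dia 207.80627507066384
bowl 380.62664794921875 153.24453735351562 20.921091079711914 [ 715.  -299.7   52. ] dia 119.78446199555088
```

View pics/crop.png

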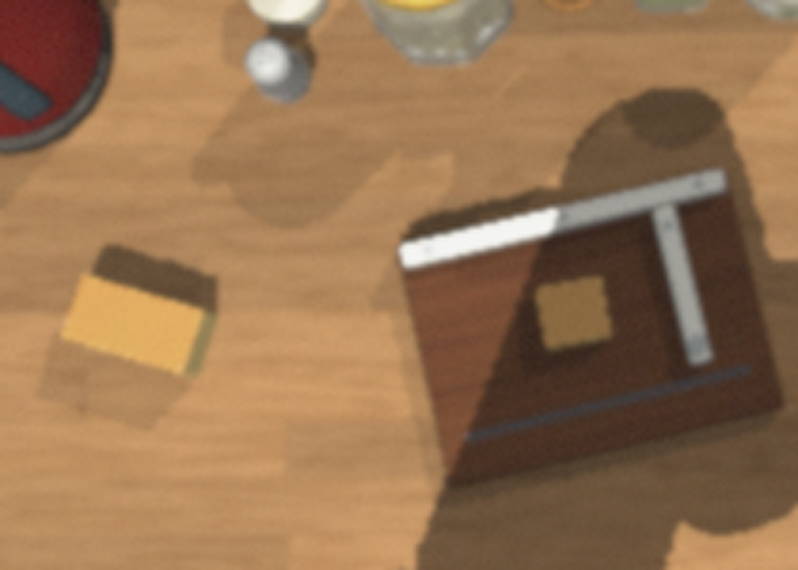

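The enlarged crop shows crisp outlines. Its corners in crop pixels are: block top (82,276),(212,310),(189,375),(62,337); fence (399,243),(720,170),(726,188),(405,268); stop (653,208),(676,204),(713,360),(690,365); end (536,290),(603,277),(611,338),(547,350).

```bash
cat > b.py <<'E'
from h import *
c=manip.camera("top")
def T(n,pts,z):
    P=np.array([cast(c,120+(u+.5)/3.8-.5,140+(v+.5)/3.8-.5,z)[:2] for u,v in pts])
    e=[P[1]-P[0],P[2]-P[1],P[3]-P[2],P[0]-P[3]]
    print(n,P.mean(0).round(1),[(round(float(np.linalg.norm(q)),1),round(float(np.degrees(np.arctan2(q[1],q[0]))),1)) for q in e])
T("block",[(82,276),(212,310),(189,375),(62,337)],50)
T("fence",[(399,243),(720,170),(726,188),(405,268)],40)
T("stop",[(653,208),(676,204),(713,360),(690,365)],40)
T("end",[(536,290),(603,277),(611,338),(547,350)],46)
T("boardfront",[(445,487),(782,405),(782,405),(445,487)],22)
T("salt",[(268,62)]*4,88)
E
python3 b.py
```

```text
block [517.1 343.1] [(101.3, -105.3), (50.6, 161.6), (99.5, 72.9), (47.3, -16.4)]
fence [594.8  25.9] [(248.3, -77.8), (14.5, -163.0), (249.1, 103.4), (19.6, 13.7)]
stop [543.2 -63.6] [(17.6, -80.8), (120.6, -167.8), (17.5, 101.5), (121.3, 12.2)]
end [521.2  17.8] [(50.9, -79.7), (45.9, -173.2), (48.3, 99.9), (45.5, 10.0)]
boardfront [423.6 -10.3] [(259.9, -77.1), (0.0, 0.0), (259.9, 102.9), (0.0, 0.0)]
salt [705.9 240.2] [(0.0, 0.0), (0.0, 0.0), (0.0, 0.0), (0.0, 0.0)]
```

Board yaw is about 12.5°, the end about 10° at (521,18), the block about −16° at (517,343), and the plate at about (475,−368). I'll move over the leftover end now.

Call:
jog_arm:
  series:
    - [0.167, 0.25, 0, 0, 0, 0, 0]
    - [0.333, 0.5, 0, 0, 0, 0, 0]
    - [0.5, 0.75, 0, 0, 0, 0, 0]
    - [0.667, 1, 0, 0, 0, 0, 0]
    - [0.667, 1, 0, 0, 0, 0, 0]

```text
clock: 0.67
eef_pos: [274.4, -391.7, 213.7]
eef_rot: [-3.141, -0.001, 0.36]
wrist_force: [-0.2, 0.3, -0.3]
finger_gap: 94.0
finger_force: 0.0
```

Call:
jog_arm:
  series:
    - [0.167, 0.25, 0, 0, 0, 0, 0]
    - [0.333, 0.5, 0, 0, 0, 0, 0]
    - [0.5, 0.75, 0, 0, 0, 0, 0]
    - [0.667, 1, 0, 0, 0, 0, 0]
    - [0.667, 1, 0, 0, 0, 0, 0]

```text
clock: 1.08
eef_pos: [354.3, -271.9, 213.6]
eef_rot: [-3.141, -0.001, 0.361]
wrist_force: [-0.3, 0.4, -0.2]
finger_gap: 94.0
finger_force: 0.0
```

Call:
jog_arm:
  series:
    - [0.167, 0.25, 0, 0, 0, 0, 0]
    - [0.333, 0.5, 0, 0, 0, 0, 0]
    - [0.5, 0.75, 0, 0, 0, 0, 0]
    - [0.667, 1, 0, 0, 0, 0, 0]
    - [0.667, 1, 0, 0, 0, 0, 0]

```text
clock: 1.5
eef_pos: [434.3, -152.1, 213.4]
eef_rot: [-3.141, -0.001, 0.36]
wrist_force: [-0.3, -0.6, 0.0]
finger_gap: 93.6
finger_force: 0.0
```

Call:
jog_arm:
  series:
    - [0.167, 0.25, 0, 0, 0, -0.04, 0]
    - [0.333, 0.5, 0, 0, 0, -0.08, 0]
    - [0.5, 0.75, 0, 0, 0, -0.114, 0]
    - [0.667, 1, 0, 0, 0, -0.114, 0]
    - [0.667, 1, 0, 0, 0, -0.114, 0]

```text
clock: 1.92
eef_pos: [514.2, -32.4, 213.1]
eef_rot: [-3.141, -0.0, 0.181]
wrist_force: [0.1, 0.1, 0.4]
finger_gap: 93.7
finger_force: 0.0
```

Call:
jog_arm:
  series:
    - [0.03, 0.2, 0, 0, 0, 0, 0]
    - [0.06, 0.42, 0, 0, 0, 0, 0]
    - [0.06, 0.42, 0, 0, 0, 0, 0]
    - [0.06, 0.42, 0, 0, 0, 0, 0]

```text
clock: 2.25
eef_pos: [519.4, 14.6, 213.3]
eef_rot: [3.141, 0.0, 0.179]
wrist_force: [-0.6, -0.9, -0.0]
finger_gap: 94.1
finger_force: 0.0
```

```bash
cat >> h.py <<'E'
from scipy.spatial.transform import Rotation as Ro
def wcast(c,s,u,v,z):
    f=c["frame"].shape[0]/2/np.tan(np.radians(c["vfov"])/2)
    a,b=u-c["cx"],v-c["cy"]; r=np.hypot(a,b)+1e-9; th=r/f
    d=np.array([np.sin(th)*a/r,np.sin(th)*b/r,np.cos(th)]); E=np.array(c["hand_eye"])
    Rt=Ro.from_euler("xyz",s["eef_rot"]).as_matrix()
    o=Rt@E[:3,3]+s["eef_pos"]; d=Rt@E[:3,:3]@d
    return o+d*(z-o[2])/d[2]
def wtable(c,s,n,pts,z):
    P=np.array([wcast(c,s,u,v,z)[:2] for u,v in pts]); e=np.roll(P,-1,0)-P
    print(n,P.mean(0).round(1),P.round(1).tolist(),[(round(float(np.linalg.norm(q)),1),round(float(np.degrees(np.arctan2(q[1],q[0]))),1)) for q in e])
E
python3 - <<'E'
from h import *
import pickle
s=manip.read_state(); c=manip.camera("wrist"); pickle.dump((s,c),open("w1.pkl","wb"))
print(s["eef_pos"],s["eef_rot"],c["vfov"],np.round(c["hand_eye"],2).tolist())
cv2.imwrite("pics/w1.png",c["frame"][:,:,::-1])
E
```

```text
[519.44206035  14.6399289  213.29471838] [3.14140766e+00 3.39788204e-04 1.79068328e-01] 65.70646984690485 [[-0.0, -0.97, -0.25, 71.85], [1.0, -0.0, -0.0, 0.81], [0.0, -0.25, 0.97, -171.08], [0.0, 0.0, 0.0, 1.0]]
```

View pics/w1.png

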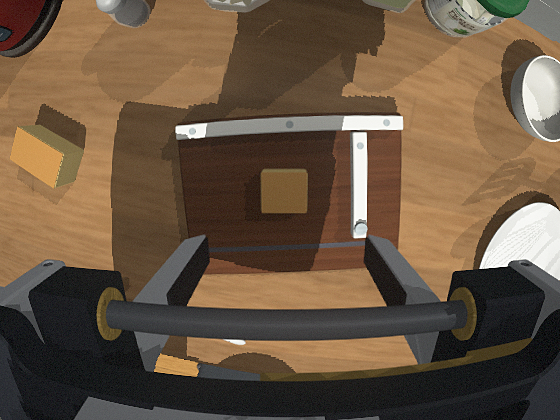

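The wrist view shows the leftover end with corners (261,170),(307,169),(308,214),(262,213), the stop at (352–368, 131–237), the fence at the top, and the block at far left around (40,155).

Run:
```python
from h import *
import pickle
s,c=pickle.load(open("w1.pkl","rb"))
wtable(c,s,"end",[(261,170),(307,169),(308,214),(262,213)],46)
wtable(c,s,"stop",[(352,131),(367,131),(368,237),(351,237)],40)
wtable(c,s,"fence",[(177,127),(403,115),(403,130),(179,138)],40)
wtable(c,s,"plateL",[(481,265)],22)
wtable(c,s,"block",[(20,127),(64,156),(53,187),(10,154)],50)
wtable(c,s,"fingertips mid",[(195,240),(378,240)],205)
```

```text
end [521.8  16.9] [[540.4, 45.3], [550.0, -2.1], [502.2, -12.4], [494.5, 36.7]] [(48.3, -78.6), (48.9, -167.7), (49.7, 98.9), (46.8, 10.6)]
stop [542.3 -63.5] [[598.6, -42.2], [602.1, -58.4], [485.9, -86.7], [482.6, -66.9]] [(16.5, -77.8), (119.6, -166.3), (20.1, 99.4), (118.6, 12.0)]
fence [593.1  23. ] [[571.6, 144.8], [628.7, -95.1], [612.4, -98.5], [559.9, 140.7]] [(246.6, -76.6), (16.6, -168.2), (244.9, 102.4), (12.4, 19.3)]
plateL [ 465.8 -271.8] [[465.8, -271.8]] [(0.0, 0.0)]
block [516.8 343.1] [[551.7, 376.9], [521.9, 290.6], [480.1, 308.4], [513.5, 396.5]] [(91.3, -109.1), (45.5, 156.9), (94.3, 69.2), (43.0, -27.2)]
fingertips mid [525.3  15.2] [[515.5, 69.4], [535.1, -39.1]] [(110.3, -79.8), (110.3, 100.2)]
```

Call:
jog_arm:
  series:
    - [0.017, 0.022, -0.25, 0, 0, 0, 0]
    - [0.017, 0.022, -0.5, 0, 0, 0, 0]
    - [0.017, 0.022, -0.75, 0, 0, 0, 0]
    - [0.017, 0.022, -1, 0, 0, 0, 0]
    - [0.017, 0.022, -1, 0, 0, 0, 0]

```text
clock: 2.72
eef_pos: [518.8, 16.2, 88.5]
eef_rot: [-3.14, 0.008, 0.176]
wrist_force: [0.0, -0.1, -1.9]
finger_gap: 94.2
finger_force: 0.0
```

Call:
jog_arm:
  series:
    - [0, 0, -0.15, 0, 0, 0, 0]
    - [0, 0, -0.3, 0, 0, 0, 0]
    - [0, 0, -0.4, 0, 0, 0, 0]
    - [0, 0, -0.47, 0, 0, 0, 0]
    - [0, 0, -0.5, 0, 0, 0, 0]
    - [0, 0, -0.5, 0, 0, 0, 0]

```text
clock: 3.22
eef_pos: [521.7, 17.1, 33.9]
eef_rot: [3.142, -0.0, 0.177]
wrist_force: [-0.5, 0.3, 0.1]
finger_gap: 94.2
finger_force: 0.0
```

Call:
jog_arm:
  series:
    - [0, 0, 0, 0, 0, 0, 0.7]
    - [0, 0, 0, 0, 0, 0, 0.7]
    - [0, 0, 0, 0, 0, 0, 0.7]
    - [0, 0, 0, 0, 0, 0, 0.7]
    - [0, 0, 0, 0, 0, 0, 0.7]
    - [0, 0, 0, 0, 0, 0, 0.7]
    - [0, 0, 0, 0, 0, 0, 0.7]
  grip_force: 15

```text
clock: 3.8
eef_pos: [521.5, 17.7, 33.5]
eef_rot: [3.142, -0.0, 0.178]
wrist_force: [-0.4, -0.2, -1.0]
finger_gap: 50.6
finger_force: 0.0
```

Call:
jog_arm:
  series:
    - [0, 0, 0, 0, 0, 0, 0.8]
    - [0, 0, 0, 0, 0, 0, 0.8]
    - [0, 0, 0, 0, 0, 0, 0.8]
    - [0, 0, 0, 0, 0, 0, 0.8]

```text
clock: 4.13
eef_pos: [521.5, 17.7, 33.5]
eef_rot: [-3.142, -0.0, 0.178]
wrist_force: [-0.7, 0.7, 2.2]
finger_gap: 49.8
finger_force: 15.0
```

Call:
jog_arm:
  series:
    - [0, 0, 0.1, 0, 0, 0, 0.8]
    - [0, 0, 0.25, 0, 0, 0, 0.8]
    - [0, 0, 0.5, 0, 0, 0, 0.8]
    - [0, 0, 0.75, 0, 0, 0, 0.8]
    - [0, 0, 0.75, 0, 0, 0, 0.8]

```text
clock: 4.55
eef_pos: [523.8, 17.6, 129.6]
eef_rot: [3.14, -0.008, 0.178]
wrist_force: [0.9, -0.7, 0.8]
finger_gap: 50.2
finger_force: 15.0
```

Gripped. I'll carry it to the plate.

Call:
jog_arm:
  series:
    - [-0.03, -0.2, 0, 0, 0, 0, 0.8]
    - [-0.06, -0.45, 0, 0, 0, 0, 0.8]
    - [-0.1, -0.75, 0, 0, 0, 0, 0.8]
    - [-0.125, -1, 0, 0, 0, 0, 0.8]

```text
clock: 4.88
eef_pos: [505.9, -103.9, 123.8]
eef_rot: [3.141, -0.0, 0.178]
wrist_force: [0.7, -0.3, -0.8]
finger_gap: 49.8
finger_force: 15.0
```

Call:
jog_arm:
  series:
    - [-0.03, -0.25, 0, 0, 0, 0, 0.8]
    - [-0.06, -0.5, 0, 0, 0, 0, 0.8]
    - [-0.1, -0.75, 0, 0, 0, 0, 0.8]
    - [-0.125, -1, 0, 0, 0, 0, 0.8]

```text
clock: 5.22
eef_pos: [490.8, -223.7, 123.7]
eef_rot: [-3.142, 0.0, 0.178]
wrist_force: [0.2, 0.7, -0.4]
finger_gap: 50.0
finger_force: 15.0
```

Call:
jog_arm:
  series:
    - [-0.03, -0.25, 0, 0, 0, 0, 0.8]
    - [-0.06, -0.5, 0, 0, 0, 0, 0.8]
    - [-0.1, -0.75, 0, 0, 0, 0, 0.8]
    - [-0.125, -1, 0, 0, 0, 0, 0.8]

```text
clock: 5.55
eef_pos: [475.8, -343.7, 123.6]
eef_rot: [-3.141, 0.0, 0.178]
wrist_force: [0.5, 0.9, -0.8]
finger_gap: 49.5
finger_force: 15.0
```

Call:
jog_arm:
  series:
    - [-0.02, -0.15, -0.1, 0, 0, 0, 0.8]
    - [-0.02, -0.22, -0.3, 0, 0, 0, 0.8]
    - [-0.02, -0.22, -0.5, 0, 0, 0, 0.8]
    - [-0.02, -0.22, -0.65, 0, 0, 0, 0.8]
    - [-0.02, -0.22, -0.75, 0, 0, 0, 0.8]
    - [-0.02, -0.22, -0.8, 0, 0, 0, 0.8]
    - [-0.02, -0.22, -0.8, 0, 0, 0, 0.8]

```text
clock: 6.13
eef_pos: [473.8, -368.3, 26.7]
eef_rot: [-3.14, 0.001, 0.178]
wrist_force: [-0.5, 0.4, -0.8]
finger_gap: 50.0
finger_force: 15.0
```

Call:
jog_arm:
  series:
    - [0, 0, -0.03, 0, 0, 0, 0.8]
    - [0, 0, -0.05, 0, 0, 0, 0.8]
    - [0, 0, -0.06, 0, 0, 0, 0.8]
    - [0, 0, -0.06, 0, 0, 0, 0.8]
    - [0, 0, -0.06, 0, 0, 0, 0.3]
    - [0, 0, -0.06, 0, 0, 0, 0.3]
    - [0, 0, -0.06, 0, 0, 0, 0.3]
    - [0, 0, -0.06, 0, 0, 0, 0.3]

```text
clock: 6.8
eef_pos: [474.2, -368.8, 20.4]
eef_rot: [3.141, -0.0, 0.178]
wrist_force: [0.3, 0.3, 0.3]
finger_gap: 65.8
finger_force: 0.0
```

Call:
jog_arm:
  series:
    - [0, 0, 0, 0, 0, 0, 0.3]
    - [0, 0, 0, 0, 0, 0, 0.3]
    - [0, 0, 0.1, 0, 0, 0, 0.3]
    - [0, 0, 0.3, 0, 0, 0, 0.3]
    - [0, 0, 0.6, 0, 0, 0, 0.2]
    - [0, 0, 0.9, 0, 0, 0, 0.1]
    - [0, 0, 1, 0, 0, 0, 0.1]

```text
clock: 7.38
eef_pos: [475.4, -369.8, 146.7]
eef_rot: [3.136, -0.005, 0.178]
wrist_force: [0.4, -0.8, 0.4]
finger_gap: 82.2
finger_force: 0.0
```

Run:
```python
from h import *
c=manip.camera("side"); cv2.imwrite("pics/s1.png",cv2.resize(c["frame"][120:300,180:440],None,fx=3,fy=3)[:,:,::-1]); print(manip.read_state()["eef_pos"])
```

```text
[ 475.56710342 -369.97476374  146.85952942]
```

View pics/s1.png

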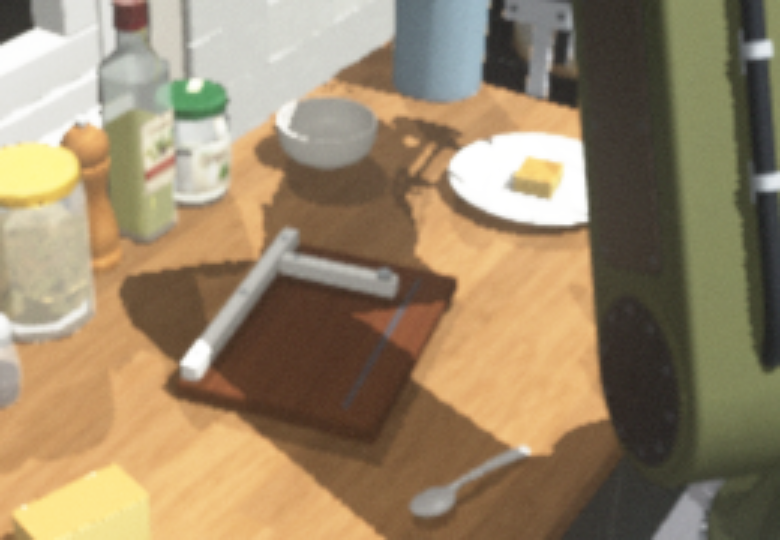

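The leftover is centred on the plate, at about (538,177) in the crop. Now I'll go to the block and turn about +63° on the way.

Call:
jog_arm:
  series:
    - [0.02, 0.25, 0, 0, 0, 0.05, 0]
    - [0.04, 0.5, 0, 0, 0, 0.1, 0]
    - [0.06, 0.75, 0, 0, 0, 0.141, 0]
    - [0.07, 1, 0, 0, 0, 0.141, 0]

```text
clock: 7.77
eef_pos: [482.1, -247.3, 139.9]
eef_rot: [-3.141, 0.0, 0.403]
wrist_force: [0.9, -0.1, -0.3]
finger_gap: 94.2
finger_force: 0.0
```

Call:
jog_arm:
  series:
    - [0.02, 0.25, 0, 0, 0, 0.05, 0]
    - [0.04, 0.5, 0, 0, 0, 0.1, 0]
    - [0.06, 0.75, 0, 0, 0, 0.141, 0]
    - [0.07, 1, 0, 0, 0, 0.141, 0]

```text
clock: 8.1
eef_pos: [490.6, -127.2, 140.0]
eef_rot: [-3.141, 0.0, 0.625]
wrist_force: [-0.3, -0.4, 0.3]
finger_gap: 94.1
finger_force: 0.0
```

Call:
jog_arm:
  series:
    - [0.02, 0.25, 0, 0, 0, 0.05, 0]
    - [0.04, 0.5, 0, 0, 0, 0.1, 0]
    - [0.06, 0.75, 0, 0, 0, 0.141, 0]
    - [0.07, 1, 0, 0, 0, 0.141, 0]

```text
clock: 8.43
eef_pos: [499.0, -7.2, 140.1]
eef_rot: [-3.141, 0.0, 0.846]
wrist_force: [0.6, -0.4, 0.5]
finger_gap: 93.8
finger_force: 0.0
```

Call:
jog_arm:
  series:
    - [0.02, 0.25, 0, 0, 0, 0.05, 0]
    - [0.04, 0.5, 0, 0, 0, 0.1, 0]
    - [0.06, 0.75, 0, 0, 0, 0.141, 0]
    - [0.07, 1, 0, 0, 0, 0.141, 0]

```text
clock: 8.77
eef_pos: [507.4, 112.8, 140.1]
eef_rot: [-3.141, 0.0, 1.068]
wrist_force: [0.3, -0.2, 0.4]
finger_gap: 94.0
finger_force: 0.0
```

Call:
jog_arm:
  series:
    - [0.02, 0.25, 0.1, 0, 0, 0.05, 0]
    - [0.04, 0.5, 0.2, 0, 0, 0.1, 0]
    - [0.06, 0.75, 0.3, 0, 0, 0.141, 0]
    - [0.07, 1, 0.4, 0, 0, 0.141, 0]
    - [0.07, 1, 0.4, 0, 0, 0.141, 0]
    - [0.07, 1, 0.4, 0, 0, 0.141, 0]

```text
clock: 9.27
eef_pos: [515.8, 232.3, 188.1]
eef_rot: [3.142, 0.0, 1.287]
wrist_force: [0.3, -0.6, -0.4]
finger_gap: 94.3
finger_force: 0.0
```

Run:
```python
from h import *
import pickle
s=manip.read_state(); c=manip.camera("wrist"); pickle.dump((s,c),open("w2.pkl","wb"))
print(s["eef_pos"],s["eef_rot"],s["joints"])
cv2.imwrite("pics/w2.png",c["frame"][:,:,::-1])
```

```text
[515.76647723 232.33091527 188.13895569] [3.14156647e+00 7.17172011e-05 1.28719917e+00] [ 3.58522160e-01  3.55753152e-01  1.50722271e+00 -7.63476737e-05
  1.27863878e+00  6.42141304e-01]
```

View pics/w2.png

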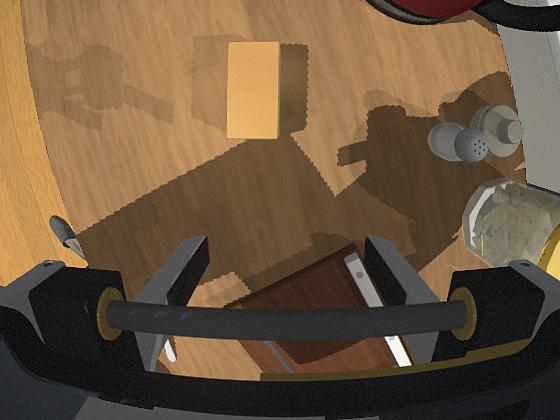

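The wrist view shows the block with top corners (230,42),(280,42),(278,133),(227,132), nearly square to the tool, and the salt at (445,140), clear of the gripper.

Run:
```python
from h import *
import pickle
s,c=pickle.load(open("w2.pkl","rb"))
hsv=cv2.cvtColor(c["frame"],cv2.COLOR_RGB2HSV); print([hsv[y,253].tolist() for y in range(120,142,2)])
wtable(c,s,"block",[(229,42),(280,42),(278.5,134),(227.5,134)],50)
```

```text
[[17, 138, 229], [18, 138, 229], [18, 137, 230], [18, 137, 231], [18, 133, 232], [17, 139, 230], [18, 136, 232], [17, 138, 231], [17, 138, 232], [18, 133, 201], [14, 122, 107]]
block [517.  346.2] [[507.2, 396.7], [553.4, 381.5], [526.9, 296.1], [480.4, 310.5]] [(48.6, -18.3), (89.4, -107.2), (48.7, 162.8), (90.3, 72.7)]
```

Call:
jog_arm:
  series:
    - [0, 0.25, -0.2, 0, 0, -0.01, 0]
    - [0, 0.5, -0.4, 0, 0, -0.01, 0]
    - [0, 0.75, -0.6, 0, 0, -0.01, 0]
    - [0.006, 0.93, -0.8, 0, 0, -0.01, 0]
    - [0.006, 0.93, -0.9, 0, 0, -0.01, 0]
    - [0.006, 0.93, -0.9, 0, 0, -0.01, 0]

```text
clock: 9.82
eef_pos: [515.4, 341.5, 76.4]
eef_rot: [-3.138, 0.005, 1.27]
wrist_force: [0.3, -0.6, 0.1]
finger_gap: 94.0
finger_force: 0.0
```

Call:
jog_arm:
  series:
    - [0, 0, -0.15, 0, 0, 0, 0]
    - [0, 0, -0.3, 0, 0, 0, 0]
    - [0, 0, -0.37, 0, 0, 0, 0]
    - [0, 0, -0.408, 0, 0, 0, 0]
    - [0, 0, -0.408, 0, 0, 0, 0]
    - [0, 0, -0.408, 0, 0, 0, 0]

```text
clock: 10.32
eef_pos: [517.4, 342.6, 32.4]
eef_rot: [3.141, -0.001, 1.269]
wrist_force: [0.4, 0.5, -0.2]
finger_gap: 94.0
finger_force: 0.0
```

Call:
jog_arm:
  series:
    - [0, 0, 0, 0, 0, 0, 0.6]
    - [0, 0, 0, 0, 0, 0, 0.6]
    - [0, 0, 0, 0, 0, 0, 0.6]
    - [0, 0, 0, 0, 0, 0, 0.6]
    - [0, 0, 0, 0, 0, 0, 0.8]
    - [0, 0, 0, 0, 0, 0, 0.8]
    - [0, 0, 0, 0, 0, 0, 0.8]
    - [0, 0, 0, 0, 0, 0, 0.8]
  grip_force: 30

```text
clock: 10.98
eef_pos: [516.6, 343.0, 31.3]
eef_rot: [-3.141, 0.0, 1.269]
wrist_force: [-2.3, -0.2, 2.3]
finger_gap: 49.8
finger_force: 30.0
```

Call:
jog_arm:
  series:
    - [0, 0, 0, 0, 0, 0, 0.8]
    - [0, 0, 0, 0, 0, 0, 0.8]
    - [0, 0, 0, 0, 0, 0, 0.8]

```text
clock: 11.23
eef_pos: [516.6, 343.0, 31.3]
eef_rot: [-3.141, 0.0, 1.269]
wrist_force: [-3.8, 0.3, 2.9]
finger_gap: 50.1
finger_force: 30.0
```

Call:
jog_arm:
  series:
    - [0, 0, 0.1, 0, 0, 0, 0.8]
    - [0, 0, 0.25, 0, 0, 0, 0.8]
    - [0, 0, 0.45, 0, 0, 0, 0.8]
    - [0, 0, 0.65, 0, 0, 0, 0.8]
    - [0, 0, 0.65, 0, 0, 0, 0.8]

```text
clock: 11.65
eef_pos: [518.7, 343.7, 114.6]
eef_rot: [3.136, -0.005, 1.269]
wrist_force: [0.4, 0.5, -2.3]
finger_gap: 49.9
finger_force: 30.0
```

Call:
jog_arm:
  series:
    - [0.02, -0.2, 0, 0, 0, 0.04, 0.8]
    - [0.04, -0.4, 0, 0, 0, 0.08, 0.8]
    - [0.06, -0.6, 0, 0, 0, 0.111, 0.8]
    - [0.08, -0.8, 0, 0, 0, 0.111, 0.8]
    - [0.097, -0.923, 0, 0, 0, 0.111, 0.8]

```text
clock: 12.07
eef_pos: [528.2, 229.9, 108.3]
eef_rot: [-3.141, 0.001, 1.443]
wrist_force: [0.1, -0.5, -2.9]
finger_gap: 49.8
finger_force: 30.0
```

Call:
jog_arm:
  series:
    - [0.02, -0.2, 0, 0, 0, 0.04, 0.8]
    - [0.04, -0.4, 0, 0, 0, 0.08, 0.8]
    - [0.06, -0.6, 0, 0, 0, 0.111, 0.8]
    - [0.08, -0.8, 0, 0, 0, 0.111, 0.8]
    - [0.097, -0.923, 0, 0, 0, 0.111, 0.8]

```text
clock: 12.48
eef_pos: [539.8, 119.1, 108.4]
eef_rot: [-3.141, 0.001, 1.617]
wrist_force: [0.3, -0.5, -3.1]
finger_gap: 49.9
finger_force: 30.0
```

Call:
jog_arm:
  series:
    - [0.02, -0.2, 0, 0, 0, 0.04, 0.8]
    - [0.04, -0.4, 0, 0, 0, 0.08, 0.8]
    - [0.06, -0.6, 0, 0, 0, 0.11, 0.8]
    - [0.08, -0.8, 0, 0, 0, 0.11, 0.8]
    - [0.097, -0.923, 0, 0, 0, 0.11, 0.8]
    - [0.097, -0.923, 0, 0, 0, 0.11, 0.8]
    - [0.097, -0.923, 0, 0, 0, 0.11, 0.8]

```text
clock: 13.07
eef_pos: [551.5, 10.1, 108.6]
eef_rot: [-3.141, -0.0, 1.789]
wrist_force: [0.8, 1.0, -3.8]
finger_gap: 49.9
finger_force: 30.0
```

Call:
jog_arm:
  series:
    - [0, 0, -0.12, 0, 0, 0, 0.8]
    - [0, 0, -0.24, 0, 0, 0, 0.8]
    - [0, 0, -0.35, 0, 0, 0, 0.8]
    - [0, 0, -0.42, 0, 0, 0, 0.8]
    - [0, 0, -0.442, 0, 0, 0, 0.8]
    - [0, 0, -0.442, 0, 0, 0, 0.8]
    - [0, 0, -0.442, 0, 0, 0, 0.8]

```text
clock: 13.65
eef_pos: [552.0, 10.9, 56.7]
eef_rot: [3.141, 0.0, 1.791]
wrist_force: [-0.5, -0.3, -3.2]
finger_gap: 50.1
finger_force: 30.0
```

Run:
```python
from h import *
import pickle
s=manip.read_state(); c=manip.camera("wrist"); pickle.dump((s,c),open("w3.pkl","wb"))
print(s["eef_pos"],s["eef_rot"],s["joints"],s["wrist_force"],s["moment"])
cv2.imwrite("pics/w3.png",c["frame"][:,:,::-1])
```

```text
[551.97619586  10.93956393  56.69997924] [3.14105654e+00 9.55777190e-05 1.79126565e+00] [-4.65500229e-02  4.83562849e-01  1.66149485e+00  5.87014484e-05
  9.95992618e-01 -2.67051277e-01] [-0.51857829 -0.2934102  -3.24480011] [-0.02802613 -0.08724488 -0.01725729]
```

View pics/w3.png

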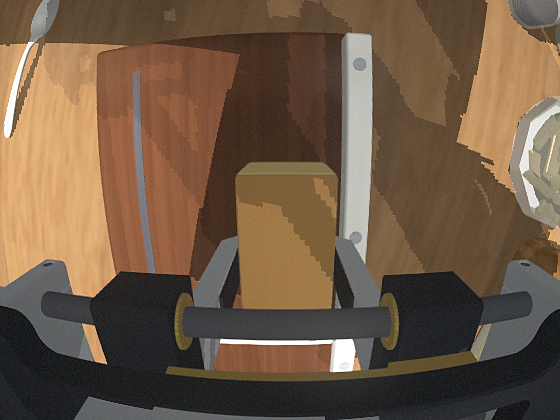

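The block is held parallel to the fence (white strip at column ~355), with the stop behind the gripper at row ~340. Next I'll lower it to contact.

Call:
jog_arm:
  series:
    - [0, 0, -0.01, 0, 0, 0, 0.8]
    - [0, 0, -0.02, 0, 0, 0, 0.8]
    - [0, 0, -0.028, 0, 0, 0, 0.8]
    - [0, 0, -0.028, 0, 0, 0, 0.8]
    - [0, 0, -0.028, 0, 0, 0, 0.8]

```text
clock: 14.12
eef_pos: [552.0, 10.6, 53.3]
eef_rot: [3.141, 0.0, 1.791]
wrist_force: [-1.3, 0.8, 1.8]
finger_gap: 49.5
finger_force: 30.0
```

Call:
jog_arm:
  series:
    - [0.02, -0.016, 0, 0, 0, 0, 0.8]
    - [0.04, -0.032, 0, 0, 0, 0, 0.8]
    - [0.06, -0.05, 0, 0, 0, 0, 0.8]
    - [0.083, -0.067, 0, 0, 0, 0, 0.8]
    - [0.083, -0.067, 0, 0, 0, 0, 0.8]

```text
clock: 14.53
eef_pos: [562.6, 2.1, 53.3]
eef_rot: [3.14, 0.0, 1.791]
wrist_force: [0.2, -1.2, 4.4]
finger_gap: 50.2
finger_force: 30.0
```

Call:
jog_arm:
  series:
    - [0.008, 0.002, 0, 0, 0, 0, 0.8]
    - [0.016, 0.004, 0, 0, 0, 0, 0.8]
    - [0.024, 0.006, 0, 0, 0, 0, 0.8]
    - [0.024, 0.006, 0, 0, 0, 0, 0.8]
    - [0.024, 0.006, 0, 0, 0, 0, 0.8]

```text
clock: 14.95
eef_pos: [564.2, 2.6, 53.3]
eef_rot: [-3.14, 0.001, 1.791]
wrist_force: [-9.6, -4.6, 11.1]
finger_gap: 49.5
finger_force: 30.0
```

The fence is in contact at about 10 N. Now I'll slide toward the stop.

Call:
jog_arm:
  series:
    - [0.002, -0.008, 0.003, 0, 0, 0, 0.8]
    - [0.004, -0.016, 0.003, 0, 0, 0, 0.8]
    - [0.006, -0.024, 0.003, 0, 0, 0, 0.8]
    - [0.007, -0.032, 0.003, 0, 0, 0, 0.8]
    - [0.007, -0.032, 0.003, 0, 0, 0, 0.8]

```text
clock: 15.37
eef_pos: [564.9, -0.3, 53.3]
eef_rot: [-3.14, -0.001, 1.792]
wrist_force: [-8.9, 2.4, 8.4]
finger_gap: 49.5
finger_force: 30.0
```

Call:
jog_arm:
  series:
    - [0.002, -0.008, 0, 0, 0, 0, 0.8]
    - [0.004, -0.016, 0, 0, 0, 0, 0.8]
    - [0.005, -0.024, 0, 0, 0, 0, 0.8]
    - [0.005, -0.024, 0, 0, 0, 0, 0.8]

```text
clock: 15.7
eef_pos: [565.4, -2.7, 53.3]
eef_rot: [-3.14, -0.001, 1.792]
wrist_force: [-7.3, 7.6, 8.3]
finger_gap: 49.5
finger_force: 30.0
```

Call:
jog_arm:
  series:
    - [0.003, -0.004, 0, 0, 0, 0, 0.8]
    - [0.005, -0.0075, 0, 0, 0, 0, 0.8]
    - [0.005, -0.0075, 0, 0, 0, 0, 0.8]
    - [0.005, -0.0075, 0, 0, 0, 0, 0.8]

```text
clock: 16.03
eef_pos: [565.5, -2.8, 53.3]
eef_rot: [-3.139, -0.003, 1.792]
wrist_force: [-12.8, 13.4, 12.1]
finger_gap: 49.9
finger_force: 30.0
```

Run:
```python
from h import *
F=[];M=[]
c=manip.camera("top")
for i in range(4):
    s=manip.read_state(); F.append(s["wrist_force"]);M.append(s["moment"]); manip.camera("wrist") if i<3 else 0
F=np.mean(F,0); a=np.radians(12.6); print(s["clock"],s["eef_pos"],s["eef_rot"],"board Fx,Fy,Fz",F[0]*np.cos(a)+F[1]*np.sin(a),-F[0]*np.sin(a)+F[1]*np.cos(a),F[2],np.mean(M,0))
c=manip.camera("side"); cv2.imwrite("pics/s2.png",cv2.resize(c["frame"][165:275,215:355],None,fx=5,fy=5,interpolation=cv2.INTER_CUBIC)[:,:,::-1])
```

```text
16.2333 [565.44955905  -2.8387038   53.3178127 ] [-3.13887054e+00 -2.79093640e-03  1.79169481e+00] board Fx,Fy,Fz -9.752545456840158 15.269967457052132 11.922480171201755 [2.17503493 2.22789132 0.25197292]
```

View pics/s2.png

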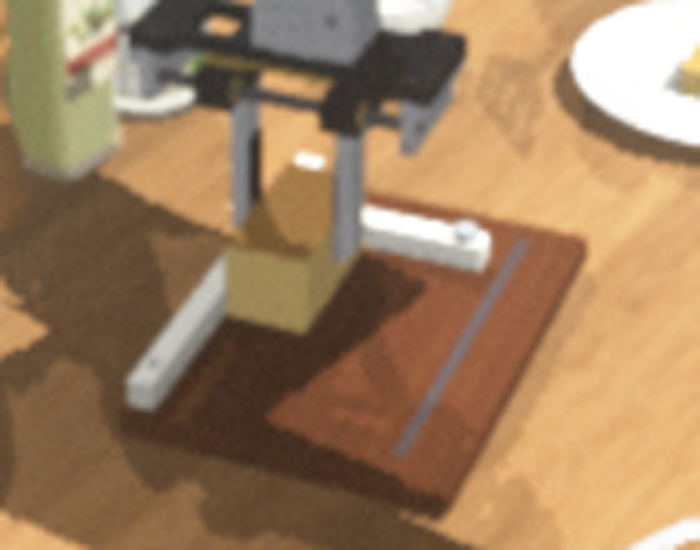

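The side view shows the block flat in the corner: long side against the fence with no gap, end behind at the stop, and fingers above the fence. The forces, about 10 N on the fence side and 15 N on the stop side, are steady. I'll hand in.

```bash
python3 -c "
from cell import manip
print(manip.sign_off()); s=manip.read_state(); print(s['clock'],s['wrist_force'])"
```

```text
the job is handed in; nothing more can be done
None
the job is handed in; nothing more can be done
```

I handed the job in at about 16 s of the 61 s. The leftover cheese lies on the middle of the plate. The block is held flat in the corner, with side forces at the wrist of about 10 N toward the fence and 15 N toward the stop, and the salt and bowl were not approached. The hand-in returned no verdict.

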